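# End the warming run, draw the blood tube and tip it for the clot check

### The arm

A 6-joint arm with a two-finger parallel gripper is mounted at the origin on a cart in front of the work surface, level with it; the furniture and walls round the work are solid. World frame = base frame: x ahead of the robot, y to its left, z up, the work surface at z = 0. Lengths are in m, angles in degrees, forces in N, time in s.
With the tool pointing down it reaches from about 0.375 to 0.9 m from the base axis. Payload 3.1 kg.
Tool frame: the origin (TCP) lies on the centre line of the jaws, within the pads' length; the fingertips stand finger_overhang ahead of it and the grasp point (between the pads) lies 5 mm behind it (finger_overhang is the distance from the TCP to the fingertips, in m); z points along the fingers, y is the line along which they close (so a half turn about z gives the same grasp; the last joint's range is limited). The gripper opens to 87 mm and grips with 3 to 60 N. Pads are 19 mm wide; open, the fingers measure 117 mm over their backs; the gripper's body (75 mm by 190 mm) begins 51 mm behind the grasp point.
Start: joints at [-78.237, 30.224, 82.088, -0, 67.689, -10.227], TCP at [0.234, -0.579, 0.237] pointing down, gripper open.
Joint ranges: [-176.69, 176.69], [-43.24, 126.21], [12.49, 139.97], [-82, 262], [0, 151.66], [-163.58, 163.58]. Speed limits (degrees/s): [159.86, 159.86, 180, 180, 180, 180].

### API

Orientations are given as a 3x3 rotation matrix whose columns are the frame's x, y, z axes.
In Python, from rig import read_state, capture, calibration, hand_in, finger_overhang gives the robot as it stands.
- The arm moves only by the tool send_rows, never from a script. Its argument "plan" is a list of rows, each a list of 5 numbers: the closure in counts, from 0 (fully open) to 255 (shut), then the shift along the tool's x, y, z in m, then the turn about the tool's z in rad. A call has 1 to 20 rows; each row shifts and turns the commanded pose from where the row before left it, along the tool's axes as they then stand; what a row does not reach is not made up. A row lasts 1/12 s, in which the tool goes at most 41.7 mm and 7.16 degrees, less where a joint would pass 70% of its speed; a pose out of reach is approached as far as the arm can. A call is refused whole if a number of a shift passes 0.0417 or a number of a turn 0.125, either way. A call with a gripper value outside its range is refused whole. The fingers move at their own pace and stop on an object; the grip force is fixed at half the most. Time passes only in rows, so rows that do not move let the fingers close. It gives the time, the measured TCP pose, the force, the opening and the grip force at its end, in the units of the state.
- read_state(): the state, without advancing time (a new reading comes with each control period).
- capture(name): name is "scene" or "top" or "wrist"; returns (picture, depth): 420x560x3 uint8, blue, green, red; 420x560 float32, m along the optical axis (not along the pixel's ray), 0 where there is no reading.
- calibration(name): a dict with "fx", "fy", "cx", "cy" (pixels), "xyz" and "rotation" of the camera in the world. Camera axes: x right, y down, z forward; pixel columns grow to the right and rows downward; lengths in m; the calibration is good to about 2 mm. A picture is of the moment at which its call begins: read the wrist's pose just before it. calibration takes no time and is no camera call; for the wrist camera it gives the pose at the moment of the call.
- hand_in(): hands the job in; it is judged then, once.
The state is a dict: "time_s": time; "joint_positions": joint angles; "qvel": joint speeds; "tau": joint torques, N m; "position": TCP position; "tcp_rot": TCP orientation; "force": force on the tool from outside, world axes, zero at the start; "moment": the same for the moment, N m; "opening": opening from 0.0 (shut) to 1.0 (fully open); "grasp_force": force on a finger pad.
Only numpy, scipy, OpenCV 4.12 (cv2) and the standard library are available. Lean on these libraries where they do the work, as an engineer would, in place of code of your own. Each camera call takes 0.05 s, during which the arm holds its last target. There are 200 camera calls.

### The job

The blood sample in the block heater has finished warming: on its sloped panel press the left key (ring) fully down to acknowledge the timer and let it come up, then the right key (square) fully down to switch off the heat, one key at a time and never the middle one. Then draw the one long purple-capped tube out of its well, lift its middle at least 12 cm above the heater's metal block and tip it onto its side for the clot check, so that it lies level to within about 20 degrees. The job ends holding: finish while still gripping the tube steadily up there, with the two short tubes left in their wells and the things round the heater left where they are.

Things in the scene. Friction and masses are not known exactly. Their poses are not given: they have to be found in the camera images.
- heater: the dry-block heater, a cream case 205 mm deep (x) by 160 mm wide (y), fixed to the desk; origin at the centre of its underside on the desk, x axis from its key panel (front) to its metal block (back), y to its left, z up. The case behind the panel is 87 mm high; the aluminium block's top face is 96 mm above the desk, with three round wells in a row along y at x = +46 mm, y = +40, 0 and -40 mm, each 14.5 mm wide and 32 mm deep (well floor 64 mm above the desk)
- tube_mid (a point): centre (half-way up, 38 mm above the round bottom) of the one long blood tube with its purple cap: 76 mm long, 12 mm across, 14 g, z axis along the tube towards the cap. It stands upright in one of the three wells (which one varies) with its upper 44 mm showing; the cap and the upper part of the tube can both be gripped
- key_left_top (a point): centre of the top face of the heater's left key (embossed ring): cap 24 mm wide (along y) by 18 mm, standing 6 mm proud of the panel; keys 42 mm apart; z axis points out of the panel, which slopes 15 degrees down towards the front
- key_left (a joint): travel of the left key (embossed ring): 0 = up, 0.004 m = fully down; a spring needs about 1.4 N to start and 5 N at the bottom and lifts it again; it counts as pressed once held deeper than 3 mm for a moment (0.1 s) and as up again below 1 mm
- key_middle_top (a point): centre of the top face of the heater's middle key (embossed triangle), not to be pressed: cap 24 mm wide (along y) by 18 mm, standing 6 mm proud of the panel; keys 42 mm apart; z axis points out of the panel, which slopes 15 degrees down towards the front
- key_middle (a joint): travel of the middle key (embossed triangle), not to be pressed: 0 = up, 0.004 m = fully down; a spring needs about 1.4 N to start and 5 N at the bottom and lifts it again; it counts as pressed once held deeper than 3 mm for a moment (0.1 s) and as up again below 1 mm
- key_right_top (a point): centre of the top face of the heater's right key (embossed square): cap 24 mm wide (along y) by 18 mm, standing 6 mm proud of the panel; keys 42 mm apart; z axis points out of the panel, which slopes 15 degrees down towards the front
- key_right (a joint): travel of the right key (embossed square): 0 = up, 0.004 m = fully down; a spring needs about 1.4 N to start and 5 N at the bottom and lifts it again; it counts as pressed once held deeper than 3 mm for a moment (0.1 s) and as up again below 1 mm
- short_a_mid (a point): centre (half-way up) of a short white-capped paediatric tube, 43 mm long, 13 mm across, standing in another well with only 11 mm showing; stays in its well
- short_b_mid (a point): centre (half-way up) of a short white-capped paediatric tube, 43 mm long, 13 mm across, standing in another well with only 11 mm showing; stays in its well
- bottle: amber glass bottle, 41 mm across and 82 mm tall, standing to the right of the heater; bystander, origin at the centre of its underside
- mailer: flat plastic slide mailer, 31x83x22 mm, lying behind the heater; bystander, origin at the centre of its underside
- pen: marker pen, 16x130x16 mm, lying to the left of the heater; bystander, origin at the centre of its underside
- tape: roll of tape, 77 mm across, 16 mm high, on the desk to the front right; bystander, origin at the centre of its underside

How it is judged:
By the outcome, as a careful person would: the job done as asked, in the order asked, and still so for the second after the job is handed in, while the arm keeps its last pose, push and grip.
It also fails if it takes over 58 s, if anything falls off the work surface, if the arm or the gripper's body presses on something with over 40 N, if the wrist force passes 120 N, or if a joint passes its speed limit or range.

## Working session

There is one attempt and no reset: what is moved stays moved. The work goes in short steps, Python scripts to look and compute and a tool call to move; the robot and the scene stay as the last step left them, time stands still between calls to the robot, and variables do not carry over. Pictures are saved under pics/ and viewed, at most 10 in all, crops included, and the job is handed in when it is done.

Besides the shell and the picture viewer there is one more tool, called in YAML: its name, and indented under it one key for each argument. send_rows: Moves the arm, as the interface text tells. Its arguments: {"type":"object","properties":{"plan":{"type":"array","items":{"type":"array","items":{"type":"number"}}}},"required":["plan"]}

```bash
mkdir -p pics; python3 - <<'E'
from rig import *
import cv2,numpy as np
s=read_state();print(s,finger_overhang)
ims=[]
for n in("scene","top"):
    p,d=capture(n);cv2.imwrite(f"pics/{n}.png",p);np.save(f"pics/{n}_d.npy",d)
    c=calibration(n);print(n,c)
E
```

```text
{'time_s': 0.0, 'joint_positions': array([-7.82379082e+01,  3.02792884e+01,  8.21548855e+01, -7.70339239e-04,
        6.76887577e+01, -1.02275044e+01]), 'qvel': array([-0.02699689,  0.05417596,  0.05449387, -0.05016157, -0.00061369,
        0.01851337]), 'tau': array([-1.54329937e-03, -4.40043175e+01, -1.76593924e+01,  6.32314011e-02,
        5.82140533e-02, -1.76581066e-04]), 'position': array([ 0.23390321, -0.57883931,  0.23557647]), 'tcp_rot': array([[ 9.27250027e-01,  3.74442500e-01, -4.49546011e-04],
       [ 3.74442589e-01, -9.27247727e-01,  2.09797243e-03],
       [ 3.68729527e-04, -2.11367417e-03, -9.99997698e-01]]), 'force': array([-0.71452919, -0.74478947,  0.31327633]), 'moment': array([-0.04261547,  0.03593441, -0.01439658]), 'grasp_force': 0.0, 'opening': 0.9964743373453193} 0.014
scene {'fx': 493.7277569132264, 'fy': 493.7277569132264, 'cx': 277.2123847911266, 'cy': 202.31589127334703, 'xyz': array([1.19051263, 0.14000372, 0.88419206]), 'rotation': array([[-0.21366223,  0.75579267, -0.61897164],
       [ 0.97686263,  0.17137298, -0.12794803],
       [ 0.00937283, -0.63198793, -0.77492155]])}
top {'fx': 422.7973909073951, 'fy': 422.7973909073951, 'cx': 277.3679997059681, 'cy': 213.65100217694481, 'xyz': array([0.40806187, 0.002331  , 1.03532874]), 'rotation': array([[-1.69363441e-03, -9.90285646e-01,  1.39037657e-01],
       [-9.99998519e-01,  1.71970599e-03,  6.73792396e-05],
       [-3.05828585e-04, -1.39037337e-01, -9.90287092e-01]])}
```

View pics/scene.png

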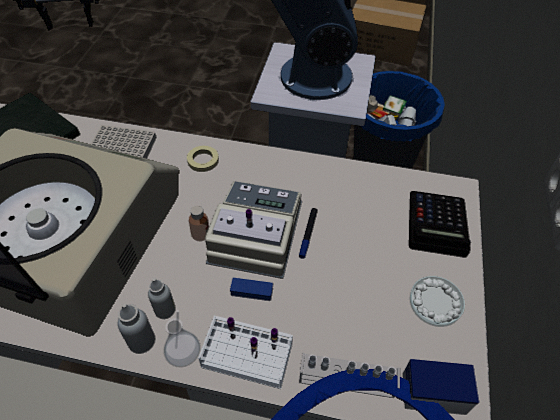

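View pics/top.png

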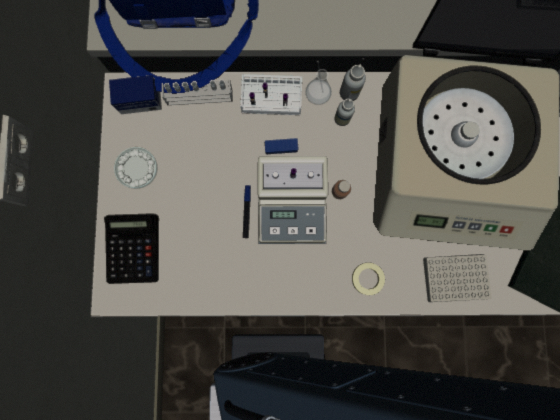

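The heater (top image about u 258–328, v 157–243) faces the robot. The long tube is in its middle well (about 293,173), the bottle is at (342,188), the pen at (247,212), the mailer at (281,146) and the tape at (368,279).

```bash
cat > h.py <<'E'
import numpy as np,cv2
from rig import *
def cloud(d,c):
    v,u=np.mgrid[:d.shape[0],:d.shape[1]]
    P=np.stack([(u-c["cx"])/c["fx"]*d,(v-c["cy"])/c["fy"]*d,d],-1)
    W=P@np.array(c["rotation"]).T+c["xyz"]; W[d<=0]=np.nan
    return W
def ray(c,u,v,z):
    r=np.array(c["rotation"])@[(u-c["cx"])/c["fx"],(v-c["cy"])/c["fy"],1]
    return c["xyz"]+r*(z-c["xyz"][2])/r[2]
def proj(c,X):
    p=np.array(c["rotation"]).T@(np.array(X)-c["xyz"]);return p[0]/p[2]*c["fx"]+c["cx"],p[1]/p[2]*c["fy"]+c["cy"]
E
python3 - <<'E'
from h import *
c=calibration("top");d=np.load("pics/top_d.npy");p=cv2.imread("pics/top.png")
W=cloud(d,c)
# case top rim and full plan outline
box=np.zeros(d.shape,bool);box[145:260,254:332]=1
for lo,hi in((.03,.2),(.078,.2),(.092,.1)):
    m=box&(W[...,2]>lo)&(W[...,2]<hi)
    q=W[m][:,:2].astype(np.float32);r=cv2.minAreaRect(q*1000);print(lo,hi,len(q),r, cv2.boxPoints(r).round().tolist())
print("desk z",np.nanmedian(W[260:300,200:330,2]))
print(W[150:250:6,293,:].round(4))
cs=calibration("scene");ps=cv2.imread("pics/scene.png")
a=cv2.resize(p[140:260,235:355],None,fx=5,fy=5,interpolation=cv2.INTER_CUBIC)[:600]
cv2.imwrite("pics/topz.png",a)
b=cv2.resize(ps[170:280,180:325],None,fx=5.4,fy=5.4,interpolation=cv2.INTER_CUBIC)
cv2.imwrite("pics/scz.png",b)
E
```

```text
0.03 0.2 5923 ((579.0221557617188, -32.897247314453125), (196.7659912109375, 160.19068908691406), 0.009943481534719467) [[481.0, 47.0], [481.0, -113.0], [677.0, -113.0], [677.0, 47.0]]
0.078 0.2 2902 ((628.5993041992188, -32.919639587402344), (160.0303192138672, 97.50347137451172), 89.93763732910156) [[580.0, -113.0], [677.0, -113.0], [677.0, 47.0], [580.0, 47.0]]
0.092 0.1 1309 ((629.1051025390625, -33.36894989013672), (56.936126708984375, 132.19961547851562), 0.09002700448036194) [[601.0, 33.0], [601.0, -100.0], [658.0, -99.0], [657.0, 33.0]]
desk z -0.0005351543758616017
[[ 0.7096 -0.0366  0.0207]
 [ 0.6761 -0.034   0.0853]
 [ 0.6616 -0.0339  0.0861]
 [ 0.6344 -0.0318  0.1377]
 [ 0.6238 -0.0322  0.1259]
 [ 0.6171 -0.0332  0.0954]
 [ 0.6034 -0.0332  0.0947]
 [ 0.5912 -0.0334  0.086 ]
 [ 0.5804 -0.0339  0.0688]
 [ 0.5682 -0.0343  0.0569]
 [ 0.5524 -0.0338  0.0678]
 [ 0.5387 -0.0338  0.0657]
 [ 0.5255 -0.0339  0.0588]
 [ 0.5115 -0.0338  0.0584]
 [ 0.4982 -0.034   0.0506]
 [ 0.4842 -0.034   0.0503]
 [ 0.4735 -0.0358 -0.0016]]
```

View pics/topz.png

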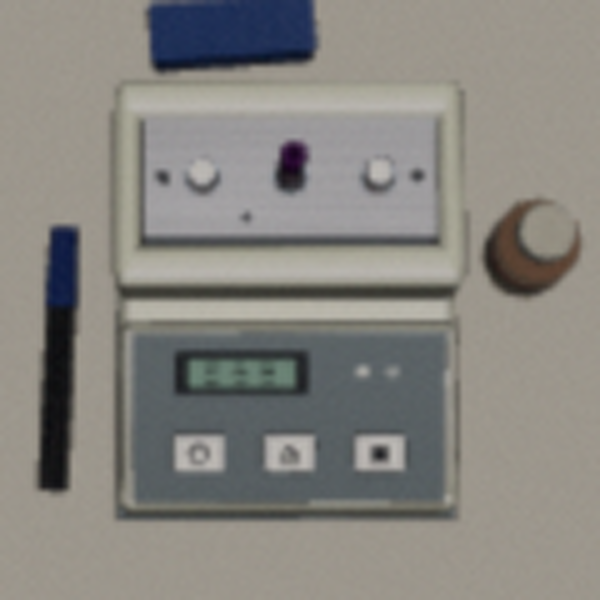

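View pics/scz.png

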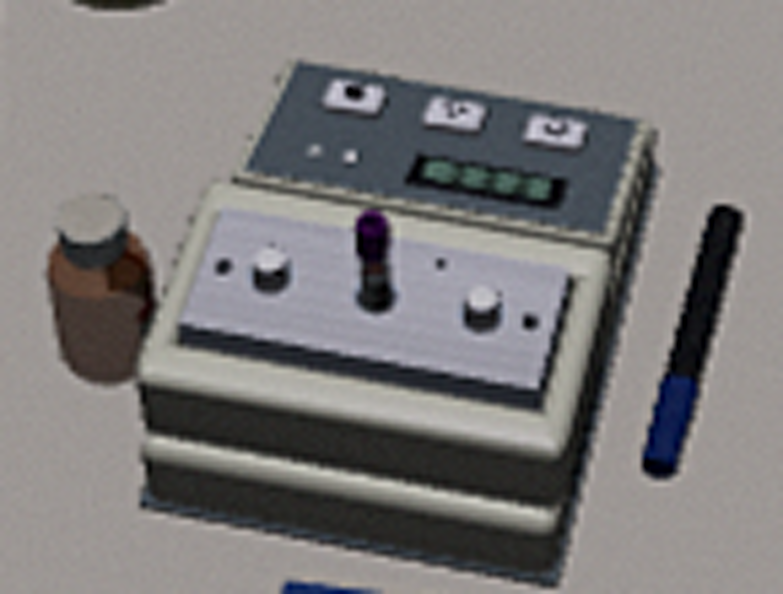

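Crops: the ring key (world +y, image left) is at (199,454) in the top crop, triangle at (290,453), square at (380,453), the purple cap at (293,155), and white short caps at (202,174) and (379,172). The heater is square to the base, with nothing on its panel. I plan to press with closed fingers. The tool stays vertical, so I'll tip the tube by letting it pivot in the pads while dragging it over the heater's back edge.

```bash
python3 - <<'E'
from h import *
c=calibration("top");d=np.load("pics/top_d.npy");p=cv2.imread("pics/top.png");W=cloud(d,c)
hsv=cv2.cvtColor(p,cv2.COLOR_BGR2HSV)
g=cv2.cvtColor(p,cv2.COLOR_BGR2GRAY)
# panel plane from grey panel
x=W[210:243,262:325].reshape(-1,3);gg=g[210:243,262:325].ravel()
m=(x[:,2]>.03)&(gg<130)&(gg>70)
A=np.c_[x[m][:,:2],np.ones(m.sum())];co=np.linalg.lstsq(A,x[m][:,2],rcond=None)[0];print("plane",co,np.degrees(np.arctan(co[0])))
for r,rng,z in((g[222:241,262:325]>150,(262,222),None),(g[165:185,266:320]>170,(266,165),.107)):
    n,l,s,ce=cv2.connectedComponentsWithStats(cv2.morphologyEx(r.astype(np.uint8),cv2.MORPH_CLOSE,np.ones((4,4))))
    for i in range(1,n):
        if s[i,4]>12:
            u,v=ce[i]+rng; zz=z or float(co@[.505,-.033,1])+.0062
            print(s[i],(u,v),ray(c,u,v,zz).round(4))
            msk=np.zeros(d.shape,bool);msk[rng[1]:rng[1]+r.shape[0],rng[0]:rng[0]+r.shape[1]]=l==i
            print("  depth med",np.nanmedian(W[msk],0).round(4))
# purple cap, both views
for n,b in(("top",(160,190,280,305)),("scene",(200,235,235,265))):
    c=calibration(n);p=cv2.imread(f"pics/{n}.png");hv=cv2.cvtColor(p,cv2.COLOR_BGR2HSV)
    m=np.zeros(p.shape[:2],bool);y0,y1,x0,x1=b
    m[y0:y1,x0:x1]=(hv[y0:y1,x0:x1,0]>125)&(hv[y0:y1,x0:x1,0]<170)&(hv[y0:y1,x0:x1,1]>90)
    v,u=np.nonzero(m);print(n,len(u),u.mean(),v.mean(),v.min(),v.max(),ray(c,u.mean(),v.mean(),.132).round(4))
for X in([.6205,-.033,.14],[.501,-.033,.058]): print(proj(calibration("top"),X),proj(calibration("scene"),X))
E
```

```text
plane [ 0.30391802  0.00154247 -0.1004064 ] 16.90497208010729
[ 9  6 10  7 66] (np.float64(275.4848484848485), np.float64(231.0909090909091)) [0.5043 0.0068 0.0592]
  depth med [0.5045 0.0068 0.0587]
[27  6 10  7 66] (np.float64(293.5), np.float64(231.0)) [ 0.5044 -0.0349  0.0592]
  depth med [ 0.5045 -0.035   0.0583]
[45  6 10  7 51] (np.float64(311.5882352941176), np.float64(230.90196078431373)) [ 0.5046 -0.0769  0.0592]
  depth med [ 0.5046 -0.0778  0.0587]
[ 8  8  4  4 13] (np.float64(275.61538461538464), np.float64(174.6153846153846)) [0.627  0.0062 0.107 ]
  depth med [0.6265 0.0053 0.1055]
top 20 293.2 171.4 169 174 [ 0.6282 -0.0324  0.132 ]
scene 46 249.08695652173913 212.54347826086956 202 218 [ 0.6266 -0.0317  0.132 ]
(np.float64(293.63302733958335), np.float64(173.98586782407546)) (np.float64(249.10000614508164), np.float64(207.43184239485902))
(np.float64(292.6599389467458), np.float64(232.5282121964264)) (np.float64(263.87513881776647), np.float64(189.33607064547246))
```

send_rows:
  plan:
    - [255, 0, 0, 0, 0.096]
    - [255, 0, 0, 0, 0.096]
    - [255, 0, 0, 0, 0.096]
    - [255, 0, 0, 0, 0.096]
    - [255, 0.0107, -0.0366, -0.01, 0]
    - [255, 0.0107, -0.0366, -0.01, 0]
    - [255, 0.0107, -0.0366, -0.01, 0]
    - [255, 0.0107, -0.0366, -0.01, 0]
    - [255, 0.0107, -0.0366, -0.01, 0]
    - [255, 0.0107, -0.0366, -0.01, 0]
    - [255, 0.0107, -0.0366, -0.01, 0]
    - [255, 0.0107, -0.0366, -0.01, 0]
    - [255, 0.0107, -0.0366, -0.01, 0]

```text
time_s: 1.18
position: [0.3303, -0.248, 0.3267]
tcp_rot: [[1.0, -0.001, -0.0], [-0.001, -1.0, 0.001], [-0.0, -0.001, -1.0]]
force: [1.5, -0.4, -0.0]
opening: 0.093
grasp_force: 0.0
```

send_rows:
  plan:
    - [255, 0.0214, -0.0322, 0.01, 0]
    - [255, 0.0214, -0.0322, 0.01, 0]
    - [255, 0.0214, -0.0322, 0.02, 0]
    - [255, 0.0214, -0.0322, 0.02, 0]
    - [255, 0.0214, -0.0322, 0.02, 0]
    - [255, 0.0214, -0.0322, 0.02, 0]
    - [255, 0.0214, -0.0322, 0.02, 0]
    - [255, 0.0214, -0.0322, 0.02, 0]
    - [255, 0, 0, 0.03, 0]
    - [255, 0, 0, 0.03, 0]
    - [255, 0, 0, 0, 0]
    - [255, 0, 0, 0, 0]

```text
time_s: 2.18
position: [0.4948, -0.0004, 0.1304]
tcp_rot: [[1.0, 0.0, -0.005], [0.0, -1.0, 0.001], [-0.005, -0.001, -1.0]]
force: [0.1, 0.5, 0.6]
opening: 0.005
grasp_force: 0.0
```

```bash
python3 - <<'E'
from h import *
print(read_state()["position"])
p,d=capture("wrist");cv2.imwrite("pics/w1.png",p);print(read_state()["position"],calibration("wrist")["xyz"])
c=calibration("wrist")
for X in([.504,.0075,.0585],[.504,-.0345,.0585],read_state()["position"]-[0,0,.014]): print(proj(c,X))
E
```

```text
[ 4.94756140e-01 -3.50779449e-04  1.30421561e-01]
[ 0.49610089 -0.0009096   0.1318693 ] [ 0.57734515 -0.00142458  0.28084414]
(np.float64(264.34176827768545), np.float64(221.06080208991187))
(np.float64(330.5987404475748), np.float64(221.03336237139212))
(np.float64(277.3841774885235), np.float64(274.71398128194915))
```

View pics/w1.png

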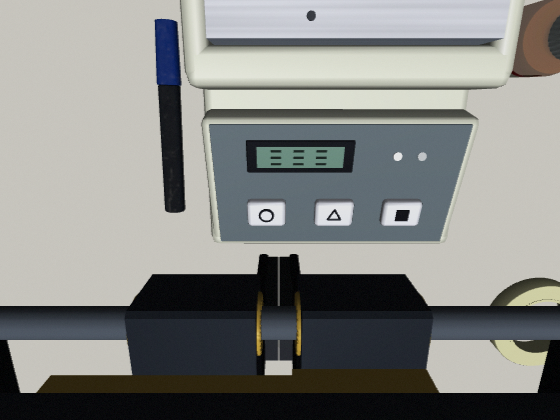

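The ring key is at (266,214), within 4 mm of prediction. The fingertips, about 40 px wide at u 279, are shut. Next I'll move over the ring key.

send_rows:
  plan:
    - [255, 0.003, -0.004, 0.02, 0]
    - [255, 0.004, -0.004, 0.02, 0]
    - [255, 0, 0, 0.01, 0]
    - [255, 0, 0, 0, 0]
    - [255, 0, 0, 0, 0]
    - [255, 0, 0, 0, 0]

```text
time_s: 2.73
position: [0.5039, 0.0066, 0.0831]
tcp_rot: [[1.0, -0.001, 0.002], [-0.001, -1.0, -0.001], [0.002, 0.001, -1.0]]
force: [-0.7, 0.1, -0.1]
opening: 0.004
grasp_force: 0.0
```

send_rows:
  plan:
    - [255, 0, 0, 0.004, 0]
    - [255, 0, 0, 0.004, 0]
    - [255, 0, 0, 0.001, 0]
    - [255, 0, 0, 0, 0]
    - [255, 0, 0, 0, 0]

```text
time_s: 3.15
position: [0.5043, 0.0069, 0.0732]
tcp_rot: [[1.0, -0.0, 0.003], [-0.0, -1.0, -0.001], [0.003, 0.001, -1.0]]
force: [0.8, -0.7, 3.9]
opening: 0.006
grasp_force: 1.9
```

send_rows:
  plan:
    - [255, 0, 0, 0.002, 0]
    - [255, 0, 0, 0, 0]
    - [255, 0, 0, 0, 0]

```text
time_s: 3.4
position: [0.5047, 0.0068, 0.0718]
tcp_rot: [[1.0, -0.0, 0.004], [-0.0, -1.0, -0.001], [0.004, 0.001, -1.0]]
force: [1.4, 0.1, 9.6]
opening: 0.002
grasp_force: 4.5
```

send_rows:
  plan:
    - [255, 0, 0, 0.0005, 0]
    - [255, 0, 0, 0, 0]
    - [255, 0, 0, 0, 0]
    - [255, 0, 0, 0, 0]

```text
time_s: 3.73
position: [0.5047, 0.0068, 0.0716]
tcp_rot: [[1.0, -0.0, 0.004], [-0.0, -1.0, -0.001], [0.004, 0.001, -1.0]]
force: [-0.8, -1.3, 12.7]
opening: 0.007
grasp_force: 6.0
```

send_rows:
  plan:
    - [255, 0, 0, -0.01, 0]
    - [255, 0, 0, -0.02, 0]
    - [255, 0, 0.028, 0, 0]
    - [255, 0, 0.028, 0, 0]
    - [255, 0, 0.028, 0, 0]
    - [255, 0, 0, 0.01, 0]
    - [255, 0, 0, 0.01, 0]
    - [255, 0, 0, 0, 0]
    - [255, 0, 0, 0, 0]
    - [255, 0, 0, 0, 0]

```text
time_s: 4.57
position: [0.5023, -0.0754, 0.0797]
tcp_rot: [[1.0, 0.001, -0.002], [0.001, -1.0, 0.001], [-0.002, -0.001, -1.0]]
force: [0.3, 0.1, -0.4]
opening: 0.005
grasp_force: 0.0
```

send_rows:
  plan:
    - [255, 0.001, 0.001, 0.004, 0]
    - [255, 0, 0, 0.002, 0]
    - [255, 0, 0, 0.002, 0]
    - [255, 0, 0, 0.001, 0]
    - [255, 0, 0, 0, 0]
    - [255, 0, 0, 0, 0]
    - [255, 0, 0, 0, 0]

```text
time_s: 5.15
position: [0.505, -0.0773, 0.072]
tcp_rot: [[1.0, -0.0, 0.002], [-0.0, -1.0, 0.0], [0.002, -0.0, -1.0]]
force: [0.9, 3.3, 6.8]
opening: -0.0
grasp_force: 3.1
```

send_rows:
  plan:
    - [255, 0, 0, 0.001, 0]
    - [255, 0, 0, 0, 0]
    - [255, 0, 0, 0, 0]
    - [255, 0, 0, 0, 0]

```text
time_s: 5.48
position: [0.5051, -0.0773, 0.0717]
tcp_rot: [[1.0, -0.0, 0.003], [-0.0, -1.0, 0.0], [0.003, -0.0, -1.0]]
force: [-0.5, 3.3, 13.0]
opening: 0.003
grasp_force: 6.1
```

send_rows:
  plan:
    - [255, 0, 0, -0.02, 0]
    - [255, 0, 0, -0.04, 0]
    - [255, 0, 0, -0.04, 0]
    - [140, 0, 0, -0.04, 0]
    - [140, 0.03, -0.011, 0, 0]
    - [140, 0.03, -0.011, 0, 0]
    - [140, 0.03, -0.011, 0, 0]
    - [140, 0.03, -0.011, 0, 0]
    - [140, 0, 0, 0, 0]
    - [140, 0, 0, 0, 0]
    - [140, 0, 0, 0, 0]

```text
time_s: 6.4
position: [0.6228, -0.0337, 0.2093]
tcp_rot: [[1.0, 0.0, -0.003], [0.0, -1.0, 0.0], [-0.003, -0.0, -1.0]]
force: [0.4, 0.0, 1.1]
opening: 0.432
grasp_force: 0.0
```

```bash
python3 - <<'E'
from h import *
s=read_state();print(s["position"],s["opening"])
c=calibration("wrist");p,d=capture("wrist");cv2.imwrite("pics/w2.png",p)
t=s["position"]
print("cam",c["xyz"],"pred tube top",proj(c,[.626,-.033,.14]),"tip",proj(c,t-[0,0,.014]))
hv=cv2.cvtColor(p,cv2.COLOR_BGR2HSV);m=((hv[...,0]>125)&(hv[...,0]<170)&(hv[...,1]>90)).astype(np.uint8)
n,l,st,ce=cv2.connectedComponentsWithStats(m)
W=cloud(d,c)
for i in range(1,n):
    if st[i,4]>60: print(st[i],ce[i],ray(c,*ce[i],.14),np.nanmedian(W[l==i],0),np.nanmax(W[l==i][:,2]))
E
```

```text
[ 0.62277115 -0.03369325  0.20929453] 0.43154372059669927
cam [ 0.70433953 -0.03409739  0.35810313] pred tube top (np.float64(276.53958019992797), np.float64(229.93938785987672)) tip (np.float64(277.44513655761557), np.float64(274.6499069071346))
[271 207  19  25 385] [279.72467532 219.1012987 ] [ 0.63314781 -0.03498662  0.14      ] [ 0.63313484 -0.03515597  0.13986945] 0.14230266626260285
```

View pics/w2.png

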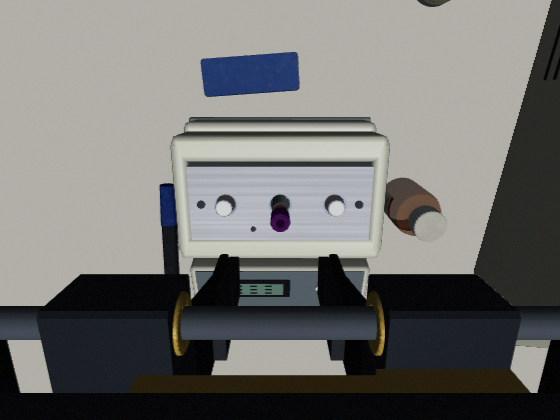

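The purple cap is at (280,219), between the two short white caps at (223,207) and (336,208). The fingertips show where the calibration predicts, so I trust the wrist view: tube at about (0.630, -0.035).

send_rows:
  plan:
    - [140, 0.004, 0.001, 0, 0]
    - [140, 0.003, 0, 0.015, 0]
    - [140, 0, 0, 0.02, 0]
    - [140, 0, 0, 0.02, 0]
    - [140, 0, 0, 0.01, 0]
    - [140, 0, 0, 0.01, 0]
    - [140, 0, 0, 0, 0]
    - [140, 0, 0, 0, 0]
    - [140, 0, 0, 0, 0]

```text
time_s: 7.2
position: [0.6319, -0.0351, 0.1362]
tcp_rot: [[1.0, -0.0, 0.002], [-0.0, -1.0, -0.0], [0.002, 0.0, -1.0]]
force: [-0.0, 0.5, -0.3]
opening: 0.449
grasp_force: 0.0
```

```bash
python3 - <<'E'
from h import *
s=read_state();print(s["position"],s["force"])
c=calibration("scene");p,d=capture("scene");u,v=map(int,proj(c,[.63,-.035,.13]))
a=p[v-35:v+35,u-45:u+45];cv2.imwrite("pics/s3.png",cv2.resize(a,None,fx=8,fy=8,interpolation=cv2.INTER_CUBIC))
E
```

```text
[ 0.63188383 -0.03513632  0.1361776 ] [-0.03961327  0.48308659 -0.30883486]
```

View pics/s3.png

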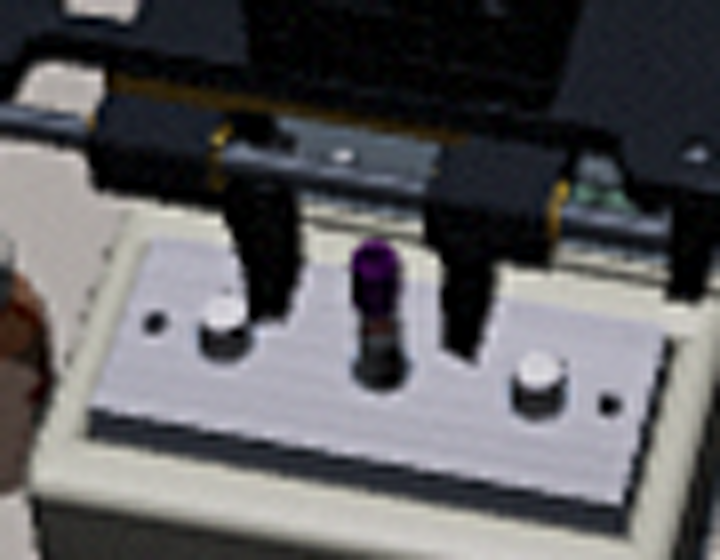

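The cap sits midway between the open fingers (375,280 in the crop), so I'll close and draw it out.

send_rows:
  plan:
    - [255, 0, 0, 0, 0]
    - [255, 0, 0, 0, 0]
    - [255, 0, 0, 0, 0]
    - [255, 0, 0, 0, 0]
    - [255, 0, 0, 0, 0]
    - [255, 0, 0, 0, 0]
    - [255, 0, 0, 0, 0]
    - [255, 0, 0, 0, 0]

```text
time_s: 7.92
position: [0.6312, -0.0349, 0.1352]
tcp_rot: [[1.0, -0.0, 0.0], [-0.0, -1.0, -0.0], [0.0, 0.0, -1.0]]
force: [0.1, 0.7, 0.6]
opening: 0.126
grasp_force: 30.0
```

send_rows:
  plan:
    - [255, 0, 0, -0.005, 0]
    - [255, 0, 0, -0.01, 0]
    - [255, 0, 0, -0.02, 0]
    - [255, 0, 0, -0.02, 0]
    - [255, 0, 0, -0.02, 0]
    - [255, 0, 0, -0.01, 0]
    - [255, 0, 0, 0, 0]
    - [255, 0, 0, 0, 0]

```text
time_s: 8.58
position: [0.6313, -0.0349, 0.2208]
tcp_rot: [[1.0, -0.0, 0.001], [-0.0, -1.0, -0.0], [0.001, 0.0, -1.0]]
force: [-0.1, 0.5, -0.9]
opening: 0.124
grasp_force: 30.0
```

```bash
python3 - <<'E'
from h import *
s=read_state();print(s["position"],s["force"],s["opening"],s["grasp_force"])
c=calibration("scene");p,d=capture("scene");u,v=map(int,proj(c,[.65,-.035,.15]))
a=p[v-50:v+50,u-60:u+60];cv2.imwrite("pics/s4.png",cv2.resize(a,None,fx=6,fy=6,interpolation=cv2.INTER_CUBIC))
t=calibration("top");pt,dt=capture("top")
W=cloud(dt,t)
# mailer/desk behind heater and case back profile at y~-0.035
print(W[138:166:2,293].round(3)); print(W[138:166:2,281].round(3))
E
```

```text
[ 0.6312794  -0.03488818  0.22083776] [-0.14946574  0.53685066 -0.88889699] 0.12407636376066973 29.999959152191877
[[ 0.6   -0.02   0.45 ]
 [ 0.599 -0.021  0.442]
 [ 0.599 -0.021  0.434]
 [ 0.599 -0.021  0.425]
 [ 0.596 -0.021  0.424]
 [ 0.597 -0.022  0.411]
 [ 0.597 -0.022  0.399]
 [ 0.599 -0.023  0.382]
 [ 0.595 -0.023  0.384]
 [ 0.532 -0.014  0.597]
 [ 0.529 -0.014  0.6  ]
 [ 0.526 -0.014  0.601]
 [ 0.524 -0.014  0.603]
 [ 0.521 -0.014  0.604]]
[[ 0.61  -0.003  0.42 ]
 [ 0.61  -0.003  0.41 ]
 [ 0.614 -0.004  0.385]
 [ 0.611 -0.004  0.385]
 [ 0.608 -0.004  0.386]
 [ 0.606 -0.004  0.38 ]
 [ 0.604 -0.004  0.377]
 [ 0.537 -0.002  0.595]
 [ 0.534 -0.002  0.598]
 [ 0.531 -0.002  0.6  ]
 [ 0.528 -0.002  0.602]
 [ 0.526 -0.002  0.602]
 [ 0.523 -0.002  0.606]
 [ 0.52  -0.002  0.607]]
```

View pics/s4.png

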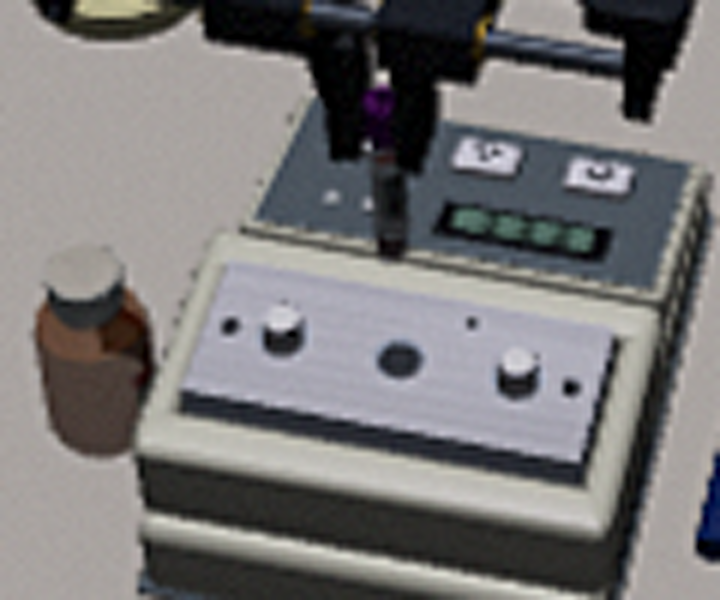

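The tube is out and gripped at the cap (380,110), hanging straight, with both short tubes still in their wells. Next I'll carry it behind the case.

send_rows:
  plan:
    - [255, 0.02, 0, 0, 0]
    - [255, 0.03, 0, 0, 0]
    - [255, 0.026, 0, 0, 0]
    - [255, 0, 0, 0.02, 0]
    - [255, 0, 0, 0.03, 0]
    - [255, 0, 0, 0.03, 0]
    - [255, 0, 0, 0.02, 0]
    - [255, 0, 0, 0.005, 0]
    - [255, 0, 0, 0, 0]
    - [255, 0, 0, 0, 0]
    - [255, 0, 0, 0, 0]

```text
time_s: 9.6
position: [0.7084, -0.0351, 0.1167]
tcp_rot: [[1.0, -0.0, 0.003], [-0.0, -1.0, -0.001], [0.003, 0.001, -1.0]]
force: [0.9, 0.0, -0.8]
opening: 0.128
grasp_force: 30.0
```

send_rows:
  plan:
    - [255, -0.005, 0, 0, 0]
    - [255, -0.005, 0, 0, 0]
    - [255, -0.005, 0, 0, 0]
    - [255, -0.005, 0, 0, 0]
    - [255, -0.005, 0, 0, 0]
    - [255, -0.005, 0, 0, 0]

```text
time_s: 10.1
position: [0.6794, -0.0351, 0.1165]
tcp_rot: [[1.0, -0.001, 0.007], [-0.001, -1.0, -0.001], [0.007, 0.001, -1.0]]
force: [8.9, 1.0, -1.0]
opening: 0.126
grasp_force: 30.0
```

send_rows:
  plan:
    - [255, -0.005, 0, 0, 0]
    - [255, -0.005, 0, 0, 0]
    - [255, -0.005, 0, 0, 0]
    - [255, 0, 0, 0, 0]

```text
time_s: 10.43
position: [0.6654, -0.0355, 0.1171]
tcp_rot: [[1.0, -0.001, 0.01], [-0.001, -1.0, -0.002], [0.01, 0.001, -1.0]]
force: [5.0, 0.1, 4.8]
opening: 0.13
grasp_force: 30.0
```

```bash
python3 - <<'E'
from h import *
c=calibration("scene");p,d=capture("scene");u,v=map(int,proj(c,[.67,-.035,.09]))
a=p[v-40:v+40,u-50:u+50];cv2.imwrite("pics/s5.png",cv2.resize(a,None,fx=7,fy=7,interpolation=cv2.INTER_CUBIC))
E
```

```text
(no output)
```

View pics/s5.png

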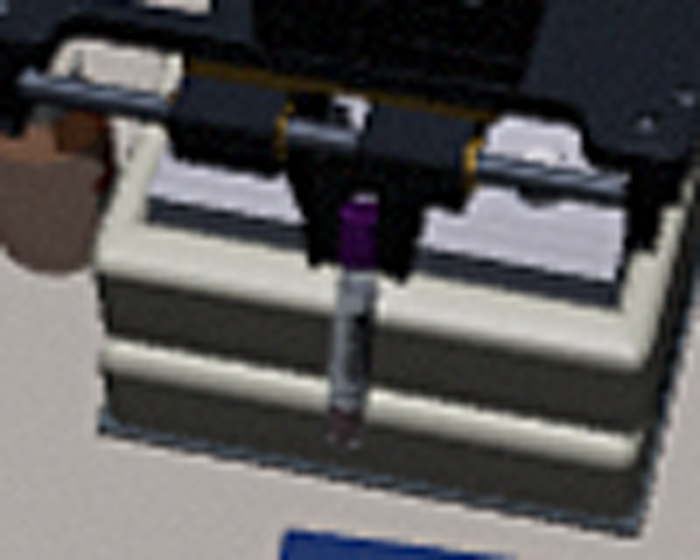

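The tube is pivoting in the pads: the cap is at (358,230) and the bottom leans back over the case edge to (345,435). I'll keep dragging.

send_rows:
  plan:
    - [255, -0.005, 0, 0, 0]
    - [255, -0.005, 0, 0, 0]
    - [255, -0.005, 0, 0, 0]
    - [255, -0.005, 0, 0, 0]
    - [255, -0.005, 0, 0, 0]
    - [255, 0, 0, 0, 0]

```text
time_s: 10.98
position: [0.6347, -0.0347, 0.1152]
tcp_rot: [[1.0, -0.0, -0.004], [-0.0, -1.0, 0.0], [-0.004, -0.0, -1.0]]
force: [-0.3, 0.6, 3.5]
opening: 0.118
grasp_force: 30.0
```

send_rows:
  plan:
    - [255, -0.005, 0, 0, 0]
    - [255, -0.005, 0, 0, 0]
    - [255, -0.004, 0, 0, 0]
    - [255, 0, 0, 0, 0]
    - [255, 0, 0, 0, 0]

```text
time_s: 11.4
position: [0.6215, -0.0346, 0.1148]
tcp_rot: [[1.0, -0.0, -0.004], [-0.0, -1.0, 0.001], [-0.004, -0.001, -1.0]]
force: [0.2, -0.1, 1.5]
opening: 0.116
grasp_force: 30.0
```

send_rows:
  plan:
    - [255, 0, 0, -0.01, 0]
    - [255, 0, 0, -0.02, 0]
    - [255, 0, 0, -0.03, 0]
    - [255, 0, 0, -0.03, 0]
    - [255, 0, 0, -0.03, 0]
    - [255, 0, 0, -0.03, 0]
    - [255, 0, 0, -0.02, 0]
    - [255, 0, 0, -0.01, 0]
    - [255, 0, 0, 0, 0]
    - [255, 0, 0, 0, 0]
    - [255, 0, 0, 0, 0]

```text
time_s: 12.32
position: [0.6218, -0.0345, 0.2931]
tcp_rot: [[1.0, -0.0, -0.004], [-0.0, -1.0, 0.001], [-0.004, -0.001, -1.0]]
force: [0.5, 0.2, -0.7]
opening: 0.119
grasp_force: 30.0
```

```bash
python3 - <<'E'
from h import *
s=read_state();t=s["position"];print(t,s["opening"],s["grasp_force"])
for n in("wrist","scene"):
    c=calibration(n);p,d=capture(n);W=cloud(d,c)
    m=(W[...,0]>t[0]+.012)&(W[...,0]<t[0]+.09)&(abs(W[...,1]-t[1])<.009)&(W[...,2]>.16)&(W[...,2]<t[2]+.02)
    q=W[m];print(n,len(q))
    if len(q)>10:
        b=np.arange(.010,.09,.01)
        for lo in b:
            k=q[(q[:,0]-t[0]>=lo)&(q[:,0]-t[0]<lo+.01)]
            if len(k): print(round(lo,3),len(k),np.median(k,0).round(4))
        k=np.polyfit(q[:,0],q[:,2],1);print("slope deg",np.degrees(np.arctan(k[0])))
    if n=="wrist": w=p
    else: sc=p;u,v=map(int,proj(c,[t[0]+.03,t[1],t[2]]))
a=cv2.resize(sc[max(v-50,0):v+50,u-60:u+60],(480,400),interpolation=cv2.INTER_CUBIC)
cv2.imwrite("pics/f.png",np.hstack([a,cv2.resize(w[100:380,170:390],(314,400))]))
E
```

```text
[ 0.62183867 -0.03453805  0.29312316] 0.11858107354832263 29.998937914953103
wrist 3338
0.01 621 [ 0.6377 -0.0349  0.2955]
0.02 675 [ 0.6466 -0.0348  0.2885]
0.03 625 [ 0.6568 -0.0348  0.2814]
0.04 569 [ 0.6668 -0.0348  0.2742]
0.05 539 [ 0.6767 -0.0348  0.2669]
0.06 309 [ 0.6848 -0.0348  0.2613]
slope deg -36.00815177579136
scene 275
0.01 48 [ 0.6375 -0.0312  0.2936]
0.02 50 [ 0.6471 -0.0309  0.2858]
0.03 50 [ 0.6579 -0.0308  0.2793]
0.04 49 [ 0.6672 -0.0309  0.2719]
0.05 51 [ 0.6763 -0.031   0.2646]
0.06 27 [ 0.6845 -0.0311  0.2587]
slope deg -36.04399971824124
```

View pics/f.png

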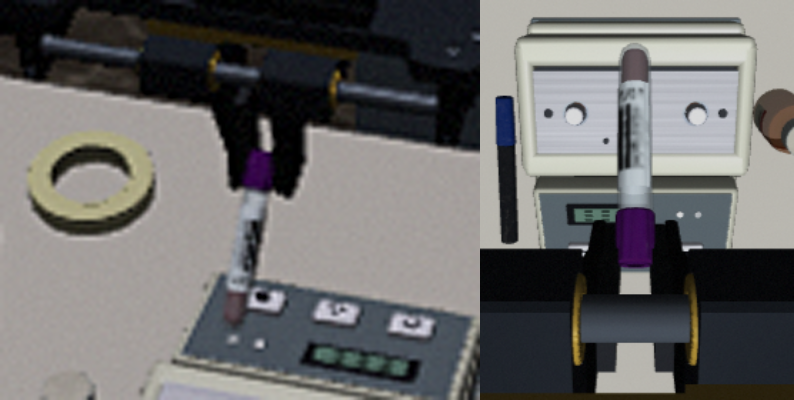

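The tube is gripped but still 36° below level, with its bottom at (630,60) in the wrist crop and its cap between the pads. It needs a second tip: I'll rest its lower end on the block's front edge with the fingers over the lower panel. First I'll check how much cap the pads hold.

```bash
python3 - <<'E'
from h import *
t=read_state()["position"]
c=calibration("wrist");p,d=capture("wrist");W=cloud(d,c)
hv=cv2.cvtColor(p,cv2.COLOR_BGR2HSV);m=(hv[...,0]>125)&(hv[...,0]<170)&(hv[...,1]>90)&(abs(W[...,1]-t[1])<.009)&(W[...,2]>.25)
q=W[m]-t
for lo in np.arange(-.02,.04,.004):
    k=q[(q[:,0]>=lo)&(q[:,0]<lo+.004)]
    if len(k): print(round(lo,3),len(k),np.median(k,0).round(4))
E
```

```text
-0.004 2 [-0.0009 -0.0055  0.0053]
0.0 39 [ 0.0032 -0.0007  0.0034]
0.004 96 [ 0.0068 -0.0001  0.0076]
0.008 410 [ 0.01   -0.0003  0.007 ]
0.012 306 [ 0.014  -0.0007  0.004 ]
0.016 298 [ 0.018  -0.0003  0.0012]
0.02 45 [ 0.0207 -0.0003  0.0002]
0.024 284 [ 0.0262 -0.0004  0.0927]
```

send_rows:
  plan:
    - [255, -0.02, -0.005, 0, 0]
    - [255, -0.02, -0.01, 0, 0]
    - [255, -0.018, -0.005, 0, 0]
    - [255, 0, 0, 0.02, 0]
    - [255, 0, 0, 0.03, 0]
    - [255, 0, 0, 0.03, 0]
    - [255, 0, 0, 0.03, 0]
    - [255, 0, 0, 0.02, 0]
    - [255, 0, 0, 0.008, 0]
    - [255, 0, 0, 0, 0]
    - [255, 0, 0, 0, 0]

```text
time_s: 13.38
position: [0.5654, -0.0149, 0.1571]
tcp_rot: [[1.0, -0.0, -0.0], [-0.0, -1.0, 0.0], [-0.0, -0.0, -1.0]]
force: [0.0, 0.0, -0.0]
opening: 0.115
grasp_force: 30.0
```

send_rows:
  plan:
    - [255, 0, 0, 0.005, 0]
    - [255, 0, 0, 0.005, 0]
    - [255, 0, 0, 0.005, 0]
    - [255, 0, 0, 0.005, 0]
    - [255, 0, 0, 0, 0]

```text
time_s: 13.8
position: [0.5647, -0.0147, 0.1365]
tcp_rot: [[1.0, -0.0, -0.001], [-0.0, -1.0, 0.0], [-0.001, -0.0, -1.0]]
force: [-0.1, 1.5, 1.4]
opening: 0.114
grasp_force: 30.0
```

Light contact has begun at the expected height, so I'll continue down.

send_rows:
  plan:
    - [255, 0, 0, 0.004, 0]
    - [255, 0, 0, 0.004, 0]
    - [255, 0, 0, 0.004, 0]
    - [255, 0, 0, 0.004, 0]
    - [255, 0, 0, 0.004, 0]
    - [255, 0, 0, 0, 0]

```text
time_s: 14.3
position: [0.5652, -0.0148, 0.1164]
tcp_rot: [[1.0, -0.0, -0.0], [-0.0, -1.0, 0.0], [-0.0, -0.0, -1.0]]
force: [-0.4, -0.4, 1.5]
opening: 0.115
grasp_force: 30.0
```

send_rows:
  plan:
    - [255, 0, 0, 0.004, 0]
    - [255, 0, 0, 0.004, 0]
    - [255, 0, 0, 0.004, 0]
    - [255, 0, 0, 0.004, 0]
    - [255, 0, 0, 0.001, 0]
    - [255, 0, 0, 0, 0]
    - [255, 0, 0, 0, 0]

```text
time_s: 14.88
position: [0.565, -0.0148, 0.1]
tcp_rot: [[1.0, -0.0, -0.0], [-0.0, -1.0, 0.0], [-0.0, -0.0, -1.0]]
force: [-0.0, -0.1, 2.3]
opening: 0.118
grasp_force: 30.0
```

Lift back up and measure.

send_rows:
  plan:
    - [255, 0, 0, -0.01, 0]
    - [255, 0, 0, -0.02, 0]
    - [255, 0, 0, -0.03, 0]
    - [255, 0, 0, -0.03, 0]
    - [255, 0, 0, -0.03, 0]
    - [255, 0, 0, -0.03, 0]
    - [255, 0, 0, -0.03, 0]
    - [255, 0, 0, -0.015, 0]
    - [255, 0, 0, -0.005, 0]
    - [255, 0, 0, 0, 0]
    - [255, 0, 0, 0, 0]
    - [255, 0, 0, 0, 0]

```text
time_s: 15.88
position: [0.5641, -0.0146, 0.2986]
tcp_rot: [[1.0, -0.0, -0.003], [-0.0, -1.0, 0.001], [-0.003, -0.001, -1.0]]
force: [-0.6, -0.1, -0.2]
opening: 0.112
grasp_force: 30.0
```

```bash
cat > m.py <<'E'
from h import *
s=read_state();t=s["position"];print(s["time_s"],t,s["opening"],s["grasp_force"])
for n in("wrist","scene"):
    c=calibration(n);p,d=capture(n);W=cloud(d,c)-t
    m=(W[...,0]>.014)&(W[...,0]<.09)&(abs(W[...,1])<.011)&(abs(W[...,2])<.05)
    q=W[m];k=np.polyfit(q[:,0],q[:,2],1);print(n,len(q),"slope",np.degrees(np.arctan(k[0])),"x",q[:,0].min(),q[:,0].max(),"z",np.median(q[:,2]),"yaw",np.degrees(np.arctan(np.polyfit(q[:,0],q[:,1],1)[0])))
# short tubes and bystanders: compare with first scene view
e=cv2.imread("pics/scene.png");df=cv2.absdiff(p,e).max(2)
for nm,X in dict(shortL=[.627,.005,.107],shortR=[.627,-.075,.107]).items():
    u,v=map(round,proj(c,X));print(nm,np.median(df[v-3:v+4,u-3:u+4]),p[v-2:v+3,u-2:u+3].mean())
for nm,b in dict(mailer=(275,302,225,278),pen=(205,260,297,322),bottle=(200,245,185,207)).items(): print(nm,np.mean(df[b[0]:b[1],b[2]:b[3]]>40))
E
python3 m.py
```

```text
15.8833 [ 0.56407535 -0.01460958  0.29857069] 0.11153866744067777 30.02215366344899
wrist 4203 slope -14.42913281536217 x 0.014007408460122495 0.0773031418490231 z -0.00030158650618794525 yaw 0.18569648744424497
scene 230 slope -14.953634842422877 x 0.014120073942808675 0.07728394094868074 z -0.0018979764832011137 yaw -0.4116022968862418
shortL 8.0 181.81333333333333
shortR 7.0 178.4
mailer 0.0
pen 0.0
bottle 0.0
```

It's now 14.5° off level, in tolerance, but I'd like more margin. One deeper press.

send_rows:
  plan:
    - [255, -0.004, 0, 0.02, 0]
    - [255, 0, 0, 0.03, 0]
    - [255, 0, 0, 0.03, 0]
    - [255, 0, 0, 0.03, 0]
    - [255, 0, 0, 0.03, 0]
    - [255, 0, 0, 0.02, 0]
    - [255, 0, 0, 0.01, 0]
    - [255, 0, 0, 0.005, 0]
    - [255, 0, 0, 0.005, 0]
    - [255, 0, 0, 0.005, 0]
    - [255, 0, 0, 0.005, 0]
    - [255, 0, 0, 0.005, 0]
    - [255, 0, 0, 0.003, 0]
    - [255, 0, 0, 0, 0]
    - [255, 0, 0, 0, 0]

```text
time_s: 17.23
position: [0.5614, -0.0149, 0.1025]
tcp_rot: [[1.0, -0.0, 0.001], [-0.0, -1.0, -0.0], [0.001, 0.0, -1.0]]
force: [-0.7, -0.5, 2.0]
opening: 0.112
grasp_force: 30.0
```

send_rows:
  plan:
    - [255, 0, 0, 0.003, 0]
    - [255, 0, 0, 0.003, 0]
    - [255, 0, 0, 0.002, 0]
    - [255, 0, 0, 0, 0]
    - [255, 0, 0, 0, 0]

```text
time_s: 17.65
position: [0.5612, -0.0148, 0.0942]
tcp_rot: [[1.0, -0.0, -0.0], [-0.0, -1.0, 0.0], [-0.0, -0.0, -1.0]]
force: [-1.1, -0.7, 3.3]
opening: 0.117
grasp_force: 30.2
```

send_rows:
  plan:
    - [255, 0, 0, -0.01, 0]
    - [255, 0, 0, -0.02, 0]
    - [255, 0, 0, -0.03, 0]
    - [255, 0, 0, -0.03, 0]
    - [255, 0, 0, -0.03, 0]
    - [255, 0, 0, -0.03, 0]
    - [255, 0, 0, -0.03, 0]
    - [255, 0, 0, -0.015, 0]
    - [255, 0, 0, -0.005, 0]
    - [255, 0, 0, 0, 0]
    - [255, 0, 0, 0, 0]
    - [255, 0, 0, 0, 0]

```text
time_s: 18.65
position: [0.56, -0.0146, 0.2925]
tcp_rot: [[1.0, -0.0, -0.004], [-0.0, -1.0, 0.001], [-0.004, -0.001, -1.0]]
force: [0.2, 0.2, 0.3]
opening: 0.111
grasp_force: 30.0
```

```bash
python3 m.py
```

```text
18.65 [ 0.56001977 -0.0145851   0.29245631] 0.11053123855056231 30.037829163484275
wrist 4397 slope -8.768367974582723 x 0.014027827704123474 0.07864953914020079 z 0.0038903504883952555 yaw -0.06400275065286401
scene 214 slope -9.606196978520932 x 0.01452372800856494 0.07844905437084015 z 0.002661004430868419 yaw -0.38511502497189287
shortL 8.0 181.54666666666665
shortR 7.0 178.50666666666666
mailer 0.0
pen 0.0
bottle 0.0
```

send_rows:
  plan:
    - [255, 0, 0, 0, 0]
    - [255, 0, 0, 0, 0]
    - [255, 0, 0, 0, 0]
    - [255, 0, 0, 0, 0]
    - [255, 0, 0, 0, 0]
    - [255, 0, 0, 0, 0]
    - [255, 0, 0, 0, 0]
    - [255, 0, 0, 0, 0]
    - [255, 0, 0, 0, 0]
    - [255, 0, 0, 0, 0]
    - [255, 0, 0, 0, 0]
    - [255, 0, 0, 0, 0]

```text
time_s: 19.75
position: [0.5612, -0.0148, 0.2942]
tcp_rot: [[1.0, -0.0, 0.0], [-0.0, -1.0, 0.0], [0.0, -0.0, -1.0]]
force: [-0.2, -0.7, -0.7]
opening: 0.114
grasp_force: 30.0
```

```bash
python3 m.py | grep slope; python3 -c "
from rig import *
print(hand_in())"
```

```text
wrist 4403 slope -8.564424450458851 x 0.014001208288023315 0.0786383061029804 z 0.004005523633711816 yaw -0.07093239822275979
scene 215 slope -9.581471273121489 x 0.014099445846289194 0.07702059887783597 z 0.0031165537629047058 yaw -0.4012930243037854
the job is handed in; nothing more can be done
None
```

I handed the job in at about 20 s, with no verdict shown: I pressed the left key, then the right one, each to about 13 N against the 5 N needed, and the long tube is held steady about 9° off level with its middle roughly 19 cm above the block; both short tubes are still in their wells and the mailer, pen and bottle are unmoved (the tape was not re-checked).

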